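Uncouple the timber cart's drawbar from its ball

TASK

The wooden drawbar of the workshop's timber cart is coupled onto the steel ball on the bench and must come off so that the ball can be greased. Draw the coupler's spring latch fully out sideways by its knob so that its pin lets go of the ball, then lift the drawbar up off the ball, and finish while still holding it up, with its coupler at least 20 mm clear above the top of the ball. Leave the other things on the bench where they lie.

Things in the scene. Friction and masses are not known exactly. Their poses are not given: they have to be found in the camera images.
- rig: fixed mounting board (plywood 150 x 485 x 18 mm) with the ball mount at one end and the cart's front beam (260 x 60 mm, top 115 mm up) at the other; yaw varies. Origin on the bench straight below the ball centre; z up; +y along the drawbar from hinge to ball; +x the side where the latch knob sticks out, the way it is pulled. Ball 50 mm across, centre 80 mm up
- hinge (a point): centre of the drawbar's hinge bolt on the rig, 300 mm from the ball centre (rig -y), 92 mm above the bench; the hinge axis is level along rig x
- ball_top (a point): highest point of the steel ball, 105 mm above the bench (its plate is clamped to the board and stays put)
- drawbar (a joint): angle of the drawbar about its hinge (rad): 0 level, seated on the ball; grows as the coupler end rises; stop at 0.75. Ash bar 45 x 40 mm, steel coupler 64 mm across, top 116 mm up when seated; swings freely, falls back when let go, 6 to 10 N lift it at the knob. Cannot rise while the latch pin is under the ball; about 0.26 brings the coupler 20 mm clear
- latch (a joint): how far the latch is pulled out sideways along rig +x (m): 0 home, pin under the ball; 0.026 fully out at its stop. From 0.021 on the pin is clear of the ball. The spring pulls it home with 5 N at 0 and 10 N fully out; it does not stay out by itself
- latch_knob (a point): middle of the waist of the black pull knob, on its axis, the place to pinch from above (fingers on its rig +y and -y sides) and to lift by; at rest 77 mm to rig +x, 19 mm to +y of the ball centre, 57 mm up. Axis along rig x. Waist 18 mm across, 30 mm long, between an end flange 32 mm and an inner collar 25 mm across. Moves with latch and drawbar
- coupler_low (a point): lowest point of the drawbar's coupler, the underside of the lug that carries the latch; 44 mm above the bench when seated, 35 mm to rig +x and 19 mm to rig +y of the ball centre
- gouge_wide_mid (a point): bystander: wide carving gouge lying beside the drawbar on the knob's side, 245 mm long, handle 29 mm thick; centre
- gouge_narrow_mid (a point): bystander: narrow carving gouge, 245 mm long, lying on the left of the bench; centre
- mallet_mid (a point): bystander: round dark wooden carver's mallet standing on its head, 86 mm across, 226 mm high; centre
- hammer_mid (a point): bystander: hammer with wooden handle, 300 mm long, lying on the right of the bench; near its centre
- grease_tin_mid (a point): bystander: grease tin with a paper label, 72 mm across, 55 mm high, standing by the ball mount on the side away from the knob; centre
- spanner_mid (a point): bystander: steel spanner, 170 mm long, lying beside the drawbar on the side away from the knob; centre
- rosette_mid (a point): bystander: carved wooden rosette on a square block 105 x 105 mm, 40 mm high, lying beyond the ball; centre

How it is judged (in metres and radians):
On the way, in this order (a step that is already met when the one before it is completed fails the run):
1. the latch is pulled out clear of the ball by the gripper while the drawbar still sits on the ball (value of joint latch above 0.018 m and value of joint drawbar below 0.05 rad and contact force between the fingers and drawbar above 1 N), for 0.1 s.
2. the drawbar is lifted clear off the ball (z of coupler_low in the frame of ball_top above 0.02 m), for 0.2 s.
At the end, for the whole second after the job is handed in: The gripper still holds the drawbar up (fingers bear on the drawbar or its latch with more than 2 N) with the lowest point of its coupler at least 20 mm above the top of the ball, at rest (under 0.1 rad/s), and no bystander has been moved more than 20 mm (z of coupler_low in the frame of ball_top above 0.02 m and contact force between the fingers and drawbar above 2 N and velocity of joint drawbar between -0.1 and 0.1 rad/s); the arm keeps its last pose, push and grip.
It fails at once if another thing on the bench is moved by more than 20 mm (distance of any of gouge_wide_mid, gouge_narrow_mid, mallet_mid, hammer_mid, grease_tin_mid, spanner_mid, rosette_mid from where it was at the start of the episode above 0.02 m).
It also fails if it takes over 35 s, if anything falls off the work surface, if the arm or the gripper's body presses on something with over 40 N, if the wrist force passes 120 N, or if a joint passes its speed limit or range.

ROBOT

A 6-joint arm with a two-finger parallel gripper is mounted at the origin on the work surface. World frame = base frame: x ahead of the robot, y to its left, z up, the work surface at z = 0. Lengths are in m, angles in degrees, forces in N, time in s.
With the tool pointing down it reaches from about 0.4 to 0.825 m from the base axis. Payload 7 kg.
Tool frame: the origin (TCP) lies midway between the tips of the shut fingers; the grasp point (between the pads) lies 19 mm behind it; z points along the fingers, y is the line along which they close (so a half turn about z gives the same grasp; the last joint's range is limited). The gripper opens to 88 mm and grips with 3 to 60 N. Pads are 19 mm wide; open, the fingers measure 130 mm over their backs; the gripper's body (78 mm by 193 mm) begins 47 mm behind the grasp point.
Start: joints at [86.064, 20.546, 0.682, 0, -70.136, -16.507], TCP at [0.236, 0.632, 0.227] pointing down, gripper open.
Joint ranges: [-176.03, 176.03], [-82.01, 121.73], [-58.28, 71.71], [-173.87, 95.51], [-174.79, -0.11], [-173.66, 173.66]. Speed limits (degrees/s): [136.94, 136.94, 172.46, 180, 180, 180].

INTERFACE

Orientations are given as a 3x3 rotation matrix whose columns are the frame's x, y, z axes.
In Python, from rig import robot gives the robot as it stands. Calls block until the motion is done:
- robot.goto(position, orientation): joint-space move of the TCP to a pose.
- robot.servo_line(position, ori=None, speed=0.15): straight line of the TCP; ori=None keeps the orientation; speed is the mean speed in m/s.
- robot.movej(angles): joint-space move.
- robot.move_gripper(opening): opening from 0.0 (shut) to 1.0 (fully open); the grip force is fixed at half the most; returns when the fingers have stopped.
- robot.dwell(seconds).
- robot.ik(position, orientation): joint angles nearest the present ones, or None.
- robot.grab_frame(name): name is "scene" or "side" or "wrist"; returns (picture, depth): 420x560x3 uint8, red, green, blue; 420x560 float32, m along the optical axis (not along the pixel's ray), 0 where there is no reading.
- robot.camera_info(name): a dict with "vfov" (degrees; the focal length in pixels is half the picture's height over the tangent of half this angle, whatever the lens; pixels are square), "cx", "cy" (the principal point, pixels), "view" (4x4, takes a point from world to camera coordinates); the wrist camera has in their place "T_tool_cam" (4x4, takes a point from camera to tool coordinates, whose origin is the TCP and whose axes are the flange's). Camera axes: x right, y down, z forward; pixel columns grow to the right and rows downward; lengths in m; the calibration is good to about 2 mm. The wrist camera is an equidistant fisheye: a pixel r from the principal point sees the ray r / f radians off the axis. A picture is of the moment at which its call begins: read the wrist's pose just before it. camera_info takes no time and is no camera call.
A pose or a line that the arm cannot do raises robot.Unreachable and nothing moves.
- robot.job_done(): hands the job in; it is judged then, once.
Readings, each from a call of its own:
- robot.read_t(): time.
- robot.read_qpos(): joint angles.
- robot.read_qvel(): joint speeds.
- robot.read_effort(): joint torques, N m.
- robot.read_position(): TCP position.
- robot.read_tcp_rot(): TCP orientation.
- robot.read_force(): force on the tool from outside, world axes, zero at the start.
- robot.read_ft_torque(): the same for the moment, N m.
- robot.read_grip_width(): opening from 0.0 (shut) to 1.0 (fully open).
- robot.read_finger_force(): force on a finger pad.
Only numpy, scipy, OpenCV 4.12 (cv2) and the standard library are available. Lean on these libraries where they do the work, as an engineer would, in place of code of your own. Each camera call takes 0.05 s, during which the arm holds its last target. There are 200 camera calls.

## Working session

There is one attempt and no reset: what is moved stays moved. The work goes in short steps, each a Python script; the robot and the scene stay as the last script left them, time stands still between calls to the robot, and variables do not carry over. Pictures are saved under pics/ and viewed, at most 10 in all, crops included, and the job is handed in when it is done.

```bash
mkdir -p pics; cat > h.py <<'E'
import numpy as np, cv2
from rig import robot
def save(n,img): cv2.imwrite(f'pics/{n}.png',cv2.cvtColor(img,cv2.COLOR_RGB2BGR))
def cloud(name,d):
    c=robot.camera_info(name); h,w=d.shape; f=h/2/np.tan(np.radians(c['vfov'])/2)
    v,u=np.mgrid[:h,:w]
    P=np.stack([(u-c['cx'])/f*d,(v-c['cy'])/f*d,d,np.ones_like(d)],-1)
    W=P@np.linalg.inv(np.array(c['view'])).T
    W=W[...,:3]; W[d<=0]=np.nan
    return W
E
python3 - <<'E'
from h import *
for n in ('scene','side'):
    p,d=robot.grab_frame(n); save(n,p); np.savez(n,p=p,W=cloud(n,d))
    c=robot.camera_info(n); print(n,np.linalg.inv(np.array(c['view'])).round(3).tolist(),c['vfov'],(d>0).mean())
print(robot.read_t(),robot.read_tcp_rot())
E
```

```text
scene [[0.185, 0.811, -0.555, 1.384], [0.983, -0.144, 0.117, -0.162], [0.015, -0.567, -0.823, 1.28], [0.0, 0.0, 0.0, 1.0]] 51.31288991102567 0.9959863945578231
side [[0.979, -0.128, 0.159, 0.377], [-0.204, -0.618, 0.759, -0.897], [0.001, -0.776, -0.631, 0.83], [0.0, 0.0, 0.0, 1.0]] 55.02320572144558 0.9959268707482993
0.1 [[ 9.36987755e-01 -3.49361961e-01 -4.08155131e-04]
 [-3.49362176e-01 -9.36986626e-01 -1.46015040e-03]
 [ 1.27685107e-04  1.51073701e-03 -9.99998851e-01]]
```

View pics/scene.png

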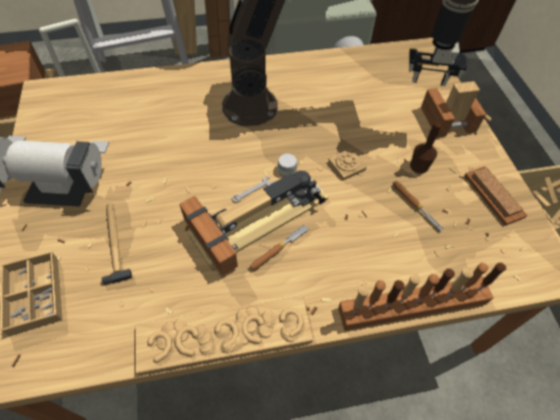

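View pics/side.png

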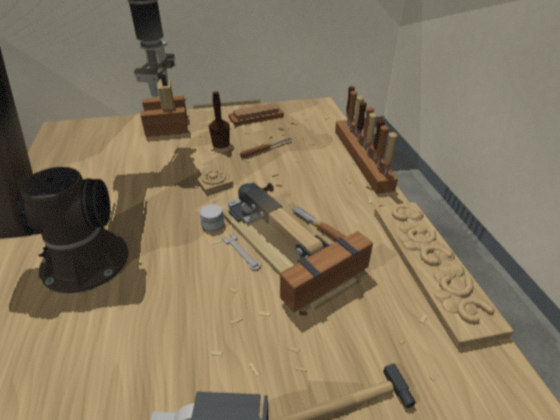

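The scene view shows the rig: the beam at about (208,235), the coupler at (290,187), the knob at about (321,198), and the wide gouge's tip at about (305,232). Next I measure from depth.

```bash
python3 - <<'E'
from h import *
for n,box in(('scene',(165,330,165,280)),('side',(220,380,170,310))):
    z=np.load(n+'.npz'); p,W=z['p'],z['W']
    m=np.zeros(p.shape[:2],bool); m[box[2]:box[3],box[0]:box[1]]=1
    hi=m&(W[...,2]>.105)&(W[...,2]<.128)
    k,lab,st,ce=cv2.connectedComponentsWithStats(hi.astype(np.uint8))
    hsv=cv2.cvtColor(p,cv2.COLOR_RGB2HSV)
    red=hi&((hsv[...,0]<11))&(hsv[...,1]>110)
    P=W[red][:,:2].astype(np.float32)
    r=cv2.minAreaRect(P); print(n,'beam',red.sum(),r,np.median(W[red][:,2]))
    dark=hi&(p.max(-1)<90); 
    print('dark',dark.sum(),np.median(W[dark],0))
    if n=='scene':
        ys,xs=np.mgrid[180:214,300:332:1]
        for v in range(184,212,2): print(v,[(int(W[v,u,2]*1000),int(p[v,u].max())) for u in range(304,332,2)])
big=cv2.resize(np.load('scene.npz')['p'][150:290,165:345],None,fx=4,fy=4,interpolation=cv2.INTER_CUBIC); save('crop',big)
E
```

```text
scene beam 0 ((0.0, 0.0), (0.0, 0.0), 0.0) nan
dark 747 [0.53046901 0.02589802 0.11515529]
184 [(94, 40), (92, 39), (88, 44), (93, 63), (88, 57), (88, 52), (34, 165), (3, 226), (-2, 227), (0, 226), (5, 225), (0, 224), (-6, 224), (-7, 223)]
186 [(87, 32), (82, 31), (80, 32), (87, 39), (83, 39), (73, 55), (36, 160), (45, 211), (-4, 219), (0, 219), (1, 219), (0, 219), (-1, 220), (1, 221)]
188 [(74, 45), (37, 54), (72, 36), (75, 39), (65, 88), (59, 122), (38, 140), (38, 165), (17, 211), (0, 224), (-3, 225), (7, 224), (2, 225), (0, 224)]
190 [(36, 80), (37, 75), (59, 35), (65, 55), (66, 114), (65, 145), (71, 128), (32, 132), (31, 182), (18, 229), (-3, 223), (-4, 223), (2, 223), (1, 223)]
192 [(34, 86), (29, 73), (53, 34), (50, 52), (63, 90), (68, 97), (69, 65), (58, 73), (19, 160), (17, 225), (10, 225), (2, 224), (-5, 226), (1, 228)]
194 [(29, 51), (31, 38), (26, 32), (28, 36), (52, 56), (62, 35), (65, 23), (69, 52), (24, 148), (20, 213), (19, 227), (21, 232), (4, 231), (4, 231)]
196 [(33, 35), (23, 33), (31, 32), (30, 32), (29, 39), (42, 34), (59, 23), (63, 27), (67, 78), (19, 158), (16,
[... 617 characters left out ...]
(2, 227), (-3, 233)]
206 [(20, 159), (17, 195), (17, 209), (18, 180), (15, 107), (6, 130), (1, 173), (3, 200), (2, 204), (1, 211), (-1, 219), (0, 227), (-3, 230), (4, 230)]
208 [(14, 211), (22, 207), (19, 172), (6, 123), (0, 101), (-2, 169), (2, 201), (-2, 206), (0, 206), (-2, 209), (0, 222), (1, 228), (-4, 228), (3, 228)]
210 [(17, 184), (11, 154), (-3, 135), (0, 107), (1, 93), (0, 120), (0, 155), (1, 193), (-6, 206), (-6, 206), (2, 212), (-1, 225), (2, 228), (0, 228)]
side beam 3 ((0.6540018916130066, -0.260030061006546), (0.143545463681221, 0.002903938526287675), 23.847116470336914) 0.11248080895540302
dark 1025 [ 0.54843278 -0.17101765  0.11453666]
  return _methods._mean(a, axis=axis, dtype=dtype,
  ret = ret.dtype.type(ret / rcount)
```

View pics/crop.png

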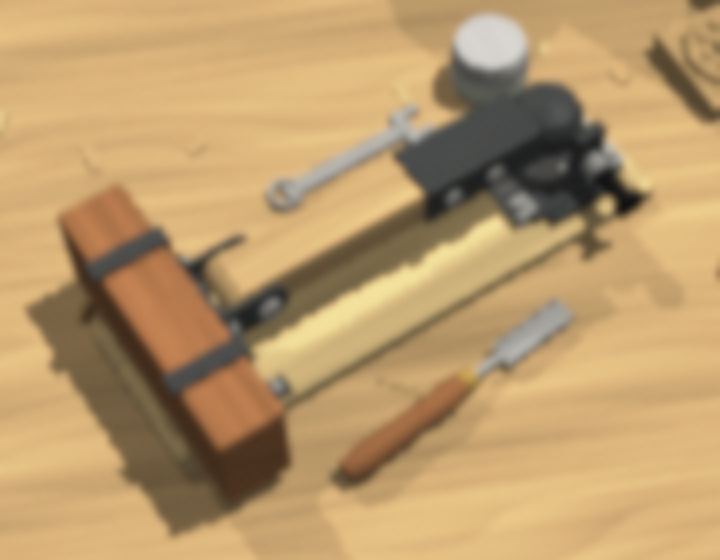

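The crop shows the beam-top corners at (60,215), (120,185), (285,410) and (220,450), the coupler plate's left edge from (397,155) to (430,190), and the black knob at (628,195). The gouge is well away from the knob.

```bash
cat >> h.py <<'E'
def ray(name,u,v,z):
    c=robot.camera_info(name); f=210/np.tan(np.radians(c['vfov'])/2)
    T=np.linalg.inv(np.array(c['view'])); d=T[:3,:3]@[(u-c['cx'])/f,(v-c['cy'])/f,1]
    return T[:3,3]+d*(z-T[2,3])/d[2]
E
python3 - <<'E'
from h import *
S=lambda a,b,z: ray('scene',165+(a-1.5)/4,150+(b-1.5)/4,z)
c=[S(a,b,.115) for a,b in((60,215),(120,185),(285,410),(220,450))]
print(np.round(c,3)); L=[np.linalg.norm(c[i]-c[(i+1)%4]) for i in range(4)]; print('sizes',L)
d=(c[3]-c[0]+c[2]-c[1])[:2]; d/=np.linalg.norm(d); print('x dir from beam',d, 'angle',np.degrees(np.arctan2(d[1],d[0])))
for n,box in(('scene',(262,318,165,208)),('side',(232,300,178,245))):
    z=np.load(n+'.npz'); p,W=z['p'],z['W']
    m=np.zeros(p.shape[:2],bool); m[box[2]:box[3],box[0]:box[1]]=1
    q=m&(W[...,2]>.108)&(W[...,2]<.124)&(p.max(-1)<100)
    P=W[q][:,:2].astype(np.float32); r=cv2.minAreaRect(P); print(n,'plate',q.sum(),r,cv2.boxPoints(r).round(3).tolist())
k=S(628,195,.06); print('knob',k)
x=np.array([d[0],d[1]]); y=np.array([-d[1],d[0]])
print('ball est from knob', k[:2]-.077*x-.019*y)
mid=np.mean(c,0)[:2]; print('beam mid in rig from knob-ball', [(mid-(k[:2]-.077*x-.019*y))@x,(mid-(k[:2]-.077*x-.019*y))@y])
E
```

```text
[[ 0.537 -0.307  0.115]
 [ 0.516 -0.257  0.115]
 [ 0.746 -0.152  0.115]
 [ 0.771 -0.204  0.115]]
sizes [np.float64(0.054331377837220425), np.float64(0.2530392500105304), np.float64(0.05729551616537231), np.float64(0.25526542770112204)]
x dir from beam [0.91207383 0.410026  ] angle 24.20646837708459
scene plate 535 ((0.5131016373634338, 0.05123475566506386), (0.05755775421857834, 0.16002856194972992), 26.198043823242188) [[0.4519999921321869, 0.10999999940395355], [0.5230000019073486, -0.032999999821186066], [0.5740000009536743, -0.00800000037997961], [0.5040000081062317, 0.13600000739097595]]
side plate 543 ((0.5410464406013489, -0.016160696744918823), (0.05423150956630707, 0.3119668960571289), 23.27387046813965) [[0.45500001311302185, 0.11599999666213989], [0.578000009059906, -0.17000000178813934], [0.628000020980835, -0.14900000393390656], [0.5040000081062317, 0.1379999965429306]]
knob [0.56136825 0.16510125 0.06      ]
ball est from knob [0.49892906 0.11619985]
beam mid in rig from knob-ball [np.float64(-0.010980463494624282), np.float64(-0.37447205728311134)]
```

```bash
cat >> h.py <<'E'
def rot(a,th=0):  # tool R; a=rig yaw deg, th=drawbar angle
    a=np.radians(a); X=np.array([np.cos(a),np.sin(a),0]); Y=np.array([-np.sin(a),np.cos(a),0]); Z=np.array([0,0,1.])
    y=-(np.cos(th)*Y+np.sin(th)*Z); return np.stack([X,y,np.cross(X,y)],1)
def wrist(n):
    p=np.array(robot.read_position()); R=np.array(robot.read_tcp_rot()); im,d=robot.grab_frame('wrist'); c=robot.camera_info('wrist')
    save(n,im); f=210/np.tan(np.radians(c['vfov'])/2)
    v,u=np.mgrid[:420,:560]; dx,dy=u-c['cx'],v-c['cy']; r=np.hypot(dx,dy)+1e-9; t=r/f
    D=np.stack([np.sin(t)*dx/r,np.sin(t)*dy/r,np.cos(t)],-1); P=D/np.maximum(D[...,2:],.05)*d[...,None]
    T=np.array(c['T_tool_cam']); W=(P@T[:3,:3].T+T[:3,3])@R.T+p
    W[d<=0]=np.nan
    Dw=D@T[:3,:3].T@R.T; O=T[:3,3]@R.T+p
    np.savez(n,p=im,W=W,D=Dw,O=O); return im,W
E
python3 - <<'E'
from h import *
robot.goto([.555,.162,.20],rot(24.2)); robot.move_gripper(.7)
wrist('w1'); print(robot.read_position(),robot.read_t(),robot.read_qpos(),robot.camera_info('wrist'))
E
```

```text
[0.55501451 0.16196998 0.200011  ] 2.8833 [ 3.56436952e+01  1.25817777e+01 -1.40628137e+01  8.12113917e-04
 -6.33545956e+01  7.85507734e+01] {'vfov': 65.70646984690485, 'cx': 276.0341752660402, 'cy': 211.78072852724662, 'T_tool_cam': array([[ 1.65694671e-04, -9.62652813e-01, -2.70738868e-01,
         7.30604529e-02],
       [ 9.99999945e-01,  8.19434924e-05,  3.20646715e-04,
        -1.47178521e-04],
       [-2.86486174e-04, -2.70738907e-01,  9.62652774e-01,
        -1.57525939e-01],
       [ 0.00000000e+00,  0.00000000e+00,  0.00000000e+00,
         1.00000000e+00]])}
```

View pics/w1.png

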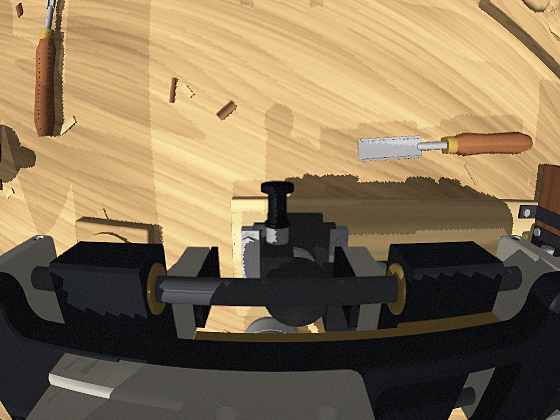

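The wrist view shows the knob from above: flange at (277,187), black waist around (277,210), collar at about (277,235), and the board's +x edge from (233,197) to (515,199).

```bash
python3 - <<'E'
from h import *
z=np.load('w1.npz'); W,D,O=z['W'],z['D'],z['O']
R=rot(24.2); X=R[:,0]; Y=-R[:,1]
def pt(u,v,h): d=D[v,u]; return O+d*(h-O[2])/d[2]
def s(n,P): print(n,P.round(4),'rigxy rel tcp',[round(float((P-[.555,.162,0])@a)*1000,1) for a in(X,Y)])
for v in range(180,250,5): s(('depth',v),W[v,277])
s('flange top',pt(277,187,.073)); s('waist top',pt(277,210,.066)); s('waist l',pt(268,210,.057)); s('waist r',pt(287,210,.057))
a=pt(240,197,.018); b=pt(505,199,.018); s('edge a',a); s('edge b',b); e=a-b; print('yaw',np.degrees(np.arctan2(-e[0],e[1])))
im=z['p']; print([(v,int(im[v,277].max())) for v in range(176,250,2)]); print([(u,int(im[212,u].max())) for u in range(258,296,2)],[(u,int(im[189,u].max())) for u in range(252,302,2)])
E
```

```text
('depth', 180) [0.5707 0.168  0.0419] rigxy rel tcp [16.8, -0.9]
('depth', 185) [0.571  0.1683 0.0697] rigxy rel tcp [17.2, -0.8]
('depth', 190) [0.5669 0.1664 0.0701] rigxy rel tcp [12.6, -0.8]
('depth', 195) [0.5616 0.164  0.0648] rigxy rel tcp [6.8, -0.9]
('depth', 200) [0.5574 0.1621 0.0656] rigxy rel tcp [2.2, -0.9]
('depth', 205) [0.5531 0.1602 0.0659] rigxy rel tcp [-2.4, -0.9]
('depth', 210) [0.5487 0.1582 0.0656] rigxy rel tcp [-7.3, -0.9]
('depth', 215) [0.544  0.1561 0.0645] rigxy rel tcp [-12.5, -0.9]
('depth', 220) [0.5397 0.1542 0.0652] rigxy rel tcp [-17.2, -0.9]
('depth', 225) [0.5364 0.1527 0.0694] rigxy rel tcp [-20.8, -0.9]
('depth', 230) [0.5309 0.1502 0.066 ] rigxy rel tcp [-26.9, -0.9]
('depth', 235) [0.5265 0.1482 0.0668] rigxy rel tcp [-31.6, -0.9]
('depth', 240) [0.5226 0.1465 0.069 ] rigxy rel tcp [-35.9, -0.9]
('depth', 245) [0.5178 0.1443 0.0683] rigxy rel tcp [-41.2, -0.9]
flange top [0.5699 0.1678 0.073 ] rigxy rel tcp [16.0, -0.8]
waist top [0.5488 0.1582 0.066 ] rigxy rel tcp [-7.2, -0.9]
waist l [0.543  0.1651 0.057 ] rigxy rel tcp [-9.7, 7.7]
waist r
[... 392 characters left out ...]
, (212, 13), (214, 23), (216, 13), (218, 13), (220, 9), (222, 14), (224, 10), (226, 12), (228, 14), (230, 74), (232, 68), (234, 73), (236, 64), (238, 66), (240, 65), (242, 72), (244, 77), (246, 22), (248, 31)]
[(258, 229), (260, 225), (262, 244), (264, 234), (266, 242), (268, 46), (270, 26), (272, 27), (274, 34), (276, 21), (278, 15), (280, 14), (282, 9), (284, 1), (286, 33), (288, 69), (290, 68), (292, 68), (294, 65)] [(252, 230), (254, 232), (256, 231), (258, 232), (260, 217), (262, 17), (264, 22), (266, 29), (268, 33), (270, 33), (272, 35), (274, 14), (276, 17), (278, 21), (280, 14), (282, 10), (284, 4), (286, 19), (288, 18), (290, 8), (292, 6), (294, 79), (296, 92), (298, 95), (300, 95)]
```

```bash
python3 - <<'E'
from h import *
R=rot(24.3); X=R[:,0]; Y=-R[:,1]
g=np.array([.555,.162,0])-.0015*X-.001*Y
robot.servo_line(g+[0,0,.10],R,speed=.12); robot.servo_line(g+[0,0,.038],speed=.06)
print('down',robot.read_force()); robot.move_gripper(0)
print('w',robot.read_grip_width()*88,robot.read_finger_force(),robot.read_force())
p0=np.array(robot.read_position())
for s in(.008,.015,.021,.025):
    robot.servo_line(p0+s*X,speed=.04); f=np.array(robot.read_force())
    print(s,((np.array(robot.read_position())-p0)@X).round(4),'fx',(f@X).round(1),'fy',(f@Y).round(1),f[2].round(1))
wrist('w2'); print(robot.read_t())
E
```

```text
down [-0.15430698 -0.03457617  0.30570708]
w 17.17667151369149 30.702170357108116 [-4.40944306 -0.43282028  3.37330429]
0.008 0.0071 fx -5.7 fy 2.4 5.2
0.015 0.0136 fx -8.2 fy 2.8 7.3
0.021 0.0193 fx -8.5 fy 2.2 7.4
0.025 0.023 fx -9.1 fy 3.6 7.6
7.0833
```

View pics/w2.png

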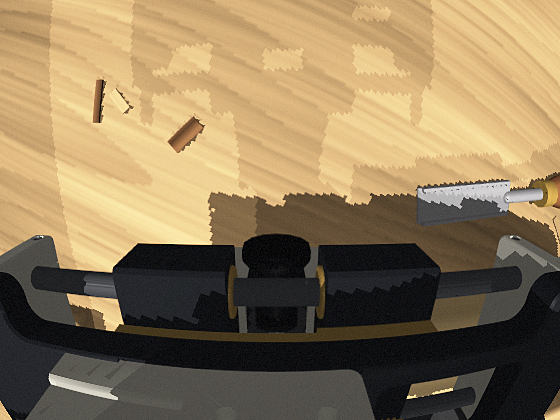

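The knob is gripped with its flange just outside the pads at about (277,255). The force of 9 N suggests about 21 mm of latch travel, so I'll pull on to the stop and then lift along the arc.

```bash
python3 - <<'E'
from h import *
R=rot(24.3); X=R[:,0]; Y=-R[:,1]
p0=np.array([.555,.162,.038])-.0015*X-.001*Y; K=np.array([.555,.162,.057])-.0045*X-.001*Y
for s in(.028,.030,.032,.034):
    robot.servo_line(p0+s*X,speed=.04); f=np.array(robot.read_force())
    print(s,((np.array(robot.read_position())-p0)@X).round(4),'fx',(f@X).round(1),f[2].round(1))
    if f@X<-13: break
robot.dwell(.2)
H=K-.319*Y; H[2]=.092
def pose(th):
    r=p0+s*X-H; c,sn=np.cos(th),np.sin(th)
    y,z=r@Y,r[2]; return H+(r@X)*X+(c*y-sn*z)*Y+np.array([0,0,sn*y+c*z]),rot(24.3,th)
print('ik',[robot.ik(*pose(t)) is not None for t in(.1,.2,.3,.35)])
for th in(.03,.06,.1):
    robot.servo_line(*pose(th),speed=.05); f=np.array(robot.read_force())
    print(th,'f',f.round(1),'fx',(f@X).round(1),'w',robot.read_grip_width()*88)
    if abs(f[2])>25: break
print(robot.read_t(),s)
E
```

```text
0.028 0.025 fx -11.5 9.3
0.03 0.0251 fx -16.6 14.5
ik [True, True, True, True]
0.03 f [-9.8 -2.3 -9.6] fx -9.9 w 17.10088650232387
0.06 f [-10.2  -2.2  -8.9] fx -10.2 w 17.23035085710024
0.1 f [-10.1  -2.4 -10.1] fx -10.2 w 17.174197726624325
8.875 0.03
```

Fx jumped at the stop, then stayed at spring level during the lift. Fz is about -10 N, which matches the bar's weight, so it is off the ball. I'll continue to 0.34 rad.

```bash
python3 - <<'E'
from h import *
R=rot(24.3); X=R[:,0]; Y=-R[:,1]
p0=np.array([.555,.162,.038])-.0015*X-.001*Y; K=np.array([.555,.162,.057])-.0045*X-.001*Y
H=K-.319*Y; H[2]=.092
def pose(th):
    r=p0+.03*X-H; c,sn=np.cos(th),np.sin(th); y,z=r@Y,r[2]
    return H+(r@X)*X+(c*y-sn*z)*Y+np.array([0,0,sn*y+c*z]),rot(24.3,th)
for th in(.16,.22,.28,.34):
    robot.servo_line(*pose(th),speed=.07); f=np.array(robot.read_force()); print(th,f.round(1),robot.read_grip_width()*88,robot.read_finger_force())
robot.dwell(.5); print(robot.read_position(),pose(.34)[0],robot.read_force(),robot.read_t())
p,d=robot.grab_frame('side'); W=cloud('side',d); np.savez('side2',p=p,W=W)
save('side2',cv2.resize(p[90:300,140:420],None,fx=2.5,fy=2.5))
E
```

```text
0.16 [-9.1 -1.6 -9. ] 17.181551457410652 32.4934908002615
0.22 [-9.5 -1.9 -8.3] 17.309083425165603 32.49692425131798
0.28 [-9.9 -1.1 -8.1] 17.32617393939265 32.59156722575426
0.34 [-11.   -0.6  -7.2] 17.366596031104343 32.668060306459665
[0.5764517  0.17134499 0.14416992] [0.5814906  0.17258621 0.14747363] [-11.1828506   -1.9126158   -6.88774139] 11.075
```

View pics/side2.png

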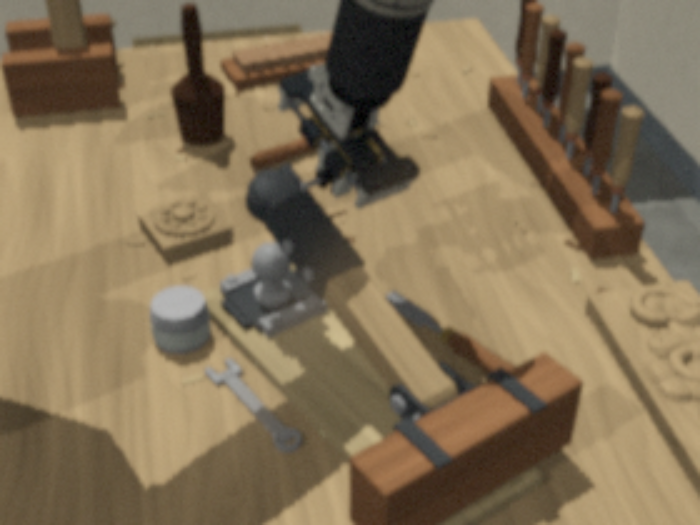

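The side view shows the drawbar well up, with the bare ball visible at (270,262), the knob held at about (320,180), and the bystanders undisturbed. The measured tool rise of 106 mm gives about 0.33 rad, or roughly 45 mm of clearance.

```bash
python3 -c "
from rig import robot
robot.dwell(.3);print(robot.read_position(),robot.read_finger_force());print(robot.job_done())"
```

```text
[0.57648024 0.17130142 0.14412907] 32.63420904055238
the job is handed in; nothing more can be done
None
```

I handed the job in after about 11.5 s of the 35 s: the latch was pulled to its stop, and the drawbar was lifted and held with its coupler about 45 mm above the ball by my estimate from the arm's pose; the bystanders looked undisturbed in the last picture, and the verdict was not shown to me.

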